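# Run the spice mill: main switch on, selector held at the third click

### The arm

A 7-joint arm with a two-finger parallel gripper is mounted at the origin on the work surface. World frame = base frame: x ahead of the robot, y to its left, z up, the work surface at z = 0. Lengths are in m, angles in rad, forces in N, time in s.
With the tool pointing down it reaches from about 0.425 to 0.95 m from the base axis. Payload 4.7 kg.
Tool frame: the origin (TCP) lies on the centre line of the jaws, within the pads' length; the fingertips stand 14 mm ahead of it and the grasp point (between the pads) lies 5 mm behind it; z points along the fingers, y is the line along which they close (so a half turn about z gives the same grasp; the last joint's range is limited). The gripper opens to 87 mm and grips with 3 to 60 N. Pads are 19 mm wide; open, the fingers measure 117 mm over their backs; the gripper's body (75 mm by 190 mm) begins 51 mm behind the grasp point.
Start: joints at [1.12, 0.469, -0.049, 1.532, 0.024, 1.141, -0.082], TCP at [0.276, -0.616, 0.2] pointing down, gripper open.
Joint ranges: [-2.59, 2.59], [-0.33, 1.99], [-1.39, 1.29], [0.1, 2.45], [-1.04, 4.18], [0.21, 1.99], [-2.66, 2.66]. Speed limits (rad/s): [2.57, 2.57, 3.14, 3.14, 3.14, 3.14, 3.14].

### API

Orientations are given as a 3x3 rotation matrix whose columns are the frame's x, y, z axes.
In Python, from cell import bot, read_camera, get_calibration, masks_of, spot_point gives the robot as it stands.
- The arm moves only by the tool move_arm, never from a script. Its argument "series" is text: rows parted by semicolons, each of 4 numbers parted by spaces: the shift along the world's x, y, z in m, then the turn about the world's z in rad. A call has 1 to 20 rows; each row is the pose to reach, as a shift and turn from the pose commanded when the call began; what a row does not reach only later rows make up. A row lasts 1/8 s, in which the tool goes at most 62.5 mm and 10.7 degrees, less where a joint would pass 70% of its speed; a pose out of reach is approached as far as the arm can. A call with a gripper value outside its range is refused whole. "grip" is the opening, from -1 (shut) to 1 (fully open), set as the call begins (left out, the last holds). The fingers move at their own pace and stop on an object; "grip_force" is the grip in N (left out, the last holds). Time passes only in rows, so rows that repeat a pose let the fingers close. It gives the time, the measured TCP pose, the force, the opening and the grip force at its end, in the units of the state.
- bot.state(): the state, without advancing time (a new reading comes with each control period).
- read_camera(name): name is "side" or "top"; returns the picture (400x640x3 uint8, red, green, blue); there is no depth.
- get_calibration(name): a dict with "fx", "fy", "cx", "cy" (pixels), "distortion" ([k1, k2, p1, p2, k3] as OpenCV has them; the pictures are not rectified), "R" (3x3) and "t" (3): a world point X has camera coordinates R X + t. Camera axes: x right, y down, z forward; pixel columns grow to the right and rows downward; lengths in m; the calibration is good to about 2 mm. A picture is of the moment at which its call begins. get_calibration takes no time and is no camera call.
- bot.sign_off(): hands the job in; it is judged then, once.
Trained networks look in the newest picture that a camera, given by its name, has taken for a name from the list of things; names that differ only in an ending like _2 or _b are one class to them, and where a whole thing is asked for, a point or a joint stands for the part that bears it (a point fixed in the world has none). Each returns a list of dicts, best first, with "conf" (0 to 1); they miss things now and then, are a little off and sometimes report something else, mostly with a low value. They report only what shows in the picture. A call takes as long as a camera call. They do not tell look-alikes from the thing itself.
- masks_of(camera, query): "pixels" (400x640 bool, what is visible of it) and "box" ([left, top, width, height] in pixels, round what is visible of it).
- spot_point(camera, query): "point" ([column, row] in pixels: a listed point, or the origin of a listed thing).
The state is a dict: "time": time; "q": joint angles; "qd": joint speeds; "joint_torque": joint torques, N m; "tool_pos": TCP position; "eef_rot": TCP orientation; "ft_force": force on the tool from outside, world axes, zero at the start; "torque": the same for the moment, N m; "gripper_width": finger opening in m; "gripper_force": force on a finger pad.
Only numpy, scipy, OpenCV 4.12 (cv2) and the standard library are available. Lean on these libraries where they do the work, as an engineer would, in place of code of your own. Each camera call takes 0.05 s, during which the arm holds its last target. There are 200 camera calls.

### The job

Run the spice mill for the class: turn its main switch clockwise from off to on, then turn the hold-to-run speed selector clockwise by three clicks to its third stop, without running on to the fourth, and keep hold of it there, because it springs back to off when let go. Your program finishes while the gripper is still holding the selector at the third stop; leave the two jars and the small bowl beside it standing where they are.

Things in the scene. Friction and masses are not known exactly. Their poses are not given: they have to be found in the camera images.
- mill: spice mill: white housing 210 (x) by 410 mm (y), 88 tall, fixed to the table. Origin on the table; x points from its front (operator's side) to its back, y to its left, z up; it spans y -185 to +225 mm. Grinding cup with clear lid on its left: axis at y +155, radius 66, top 227 mm above the table; leave it alone. On its right a tilted control panel with the selector (beside the cup) and the main switch
- panel: flat control panel on the mill, 185 (x) by 245 mm (y), front edge lower, tilted 12 degrees. Origin at the middle of its upper face, at the mill's x 0, y -60, z 112 mm; z points out of it, x up the slope to the mill's back. The main switch turns about an axis square to it at its y -60 mm, the selector at y +60 mm
- main_switch (a joint): angle of the main switch, rad: 0 = off (as it starts), 1.047 (60 degrees, at its end stop) = on, growing clockwise seen from above the panel. A detent at each end, it stays in either; resistance peaks at 0.2 N m a quarter of the way, and past half way it snaps on by itself
- main_grip (a point): grip point of the main switch, the larger handle, on a square grey plate: black straight bar 56 mm long (x), 16 wide (y), on a round boss 50 mm across. The point is on the turning axis, 24 mm above the panel; the bar's flat sides reach from 14.5 below to 14.5 mm above it. z is the turning axis, out of the panel; x runs along the bar to its white-line end and turns with it; at off it points to the mill's back
- selector (a joint): angle of the speed selector, rad: 0 = off (as it starts), growing clockwise seen from above the panel. A click every 0.419 (24 degrees): stops at 0.419, 0.838, 1.257 (the third), 1.676, 2.094 (end). A spring of 0.10 to 0.14 N m drives it back to 0 from every stop when let go; each click adds up to 0.075 N m just past a stop and takes as much away just before the next
- selector_grip (a point): grip point of the speed selector, the smaller knob, beside the cup, dots round it: black straight bar 44 mm long (x), 12 wide (y), on a round skirt 42 mm across. The point is on the turning axis, 24 mm above the panel; the bar's flat sides reach from 17 below to 10 mm above it. z is the turning axis, out of the panel; x runs along the bar to its pointer end; at off 60 degrees anticlockwise from the mill's x
- jar_tall_mid (a point): middle of a loose glass jar 60 mm across and 105 mm tall, right of the mill or behind it; bystander, leave alone; z is its axis
- jar_short_mid (a point): middle of a loose amber glass jar 72 mm across and 75 mm tall, behind the mill or right of it; bystander, leave alone; z is its axis
- gourd_bowl_mid (a point): middle of a loose wooden bowl 130 mm across and 50 mm tall, right of the mill; bystander, leave alone; z is its axis
Mind the look-alikes: they are no part of the job. Of the things that look like the part that bears jar_short_mid, the smallest one is meant.

How it is judged:
On the way, in this order (a step that is already met when the one before it is completed fails the run):
1. the main switch is turned on, with the selector still off (value of joint main_switch above 0.9 rad and value of joint selector below 0.2 rad), for 0.2 s.
2. the selector is turned to its third stop and held there (value of joint selector between 1.1266 and 1.3866 rad and contact force between the fingers and selector above 1 N and value of joint main_switch above 0.9 rad), for 0.3 s.
At the end, for the whole second after the job is handed in: the main switch is on (beyond 0.9 rad), the fingers hold the selector (contact force above 1 N) still (below 0.15 rad/s) within 0.13 rad of its third stop (1.257 rad), and the jars and the small bowl stand upright (within 0.25 rad) and within 30 mm of where they were (all of step 2 and velocity of joint selector between -0.15 and 0.15 rad/s and distance of each of jar_tall_mid, jar_short_mid, gourd_bowl_mid from where it was at the start of the episode below 0.03 m and angle between each of jar_tall_mid, jar_short_mid, gourd_bowl_mid's own z axis and vertical below 0.25 rad); the arm keeps its last pose, push and grip.
It fails at once if the selector is run on to the fourth stop (value of joint selector above 1.5 rad).
It fails at once if a jar or the small bowl is pushed away or tipped (not (distance of each of jar_tall_mid, jar_short_mid, gourd_bowl_mid from where it was at the start of the episode below 0.03 m and angle between each of jar_tall_mid, jar_short_mid, gourd_bowl_mid's own z axis and vertical below 0.25 rad)).
It also fails if it takes over 54 s, if anything falls off the work surface, if the arm or the gripper's body presses on something with over 40 N, if the wrist force passes 120 N, or if a joint passes its speed limit or range.

## Working session

There is one attempt and no reset: what is moved stays moved. The work goes in short steps, Python scripts to look and compute and a tool call to move; the robot and the scene stay as the last step left them, time stands still between calls to the robot, and variables do not carry over. Pictures are saved under pics/ and viewed, at most 10 in all, crops included, and the job is handed in when it is done.

Besides the shell and the picture viewer there is one more tool, called after ">>>" in YAML: its name, and indented under it one key for each argument. move_arm: Moves the arm, as the interface text tells. Its arguments: {"type":"object","properties":{"series":{"type":"string"},"grip":{"type":"number"},"grip_force":{"type":"number"}},"required":["series"]}

```bash
mkdir -p pics; ls; cat > h.py <<'E'
import numpy as np,cv2
from cell import bot,read_camera,get_calibration,masks_of,spot_point
C={n:get_calibration(n) for n in("side","top")}
def KD(c):
    c=C[c];return np.array([[c["fx"],0,c["cx"]],[0,c["fy"],c["cy"]],[0,0,1.]]),np.array(c["distortion"],float)
def ray(c,p):
    K,D=KD(c);u=cv2.undistortPoints(np.array([[p]],float),K,D)[0,0]
    R=np.array(C[c]["R"]);t=np.array(C[c]["t"]);d=R.T@np.r_[u,1];return -R.T@t,d/np.linalg.norm(d)
def tri(obs):
    A=np.zeros((3,3));b=np.zeros(3)
    for c,p in obs:
        o,d=ray(c,p);M=np.eye(3)-np.outer(d,d);A+=M;b+=M@o
    X=np.linalg.solve(A,b);return X,[np.linalg.norm(proj(c,X)-p) for c,p in obs]
def proj(c,X):
    K,D=KD(c);R=np.array(C[c]["R"]);t=np.array(C[c]["t"],float)
    return cv2.projectPoints(np.array([X],float).reshape(-1,1,3),cv2.Rodrigues(R)[0],t,K,D)[0].reshape(-1,2).squeeze()
def atz(c,p,z):
    o,d=ray(c,p);return o+d*(z-o[2])/d[2]
def save(c,n):
    im=read_camera(c);cv2.imwrite(f"pics/{n}.png",im[:,:,::-1]);return im
E
python3 - <<'E'
from h import *
for c in("side","top"):
    save(c,c+"0")
    print(c,np.round(-np.array(C[c]["R"]).T@np.array(C[c]["t"]),3))
    for q in("mill","panel","main_grip","selector_grip","jar_tall_mid","jar_short_mid","gourd_bowl_mid"):
        print(c,q,[(round(r["conf"],2),np.round(r["point"],1).tolist()) for r in spot_point(c,q)])
s=bot.state();print(s["tool_pos"],s["eef_rot"],s["time"],s["gripper_width"])
E
```

```text
pics
side [0.102 0.428 0.819]
side mill [(0.67, [304.9, 233.9])]
side panel [(0.64, [314.5, 193.0])]
side main_grip [(0.62, [328.7, 171.9])]
side selector_grip [(0.58, [302.5, 203.9])]
side jar_tall_mid [(0.78, [227.0, 236.8])]
side jar_short_mid [(0.83, [416.8, 154.8]), (0.7, [426.0, 192.2]), (0.59, [380.6, 181.3])]
side gourd_bowl_mid [(0.63, [338.4, 160.7])]
top [ 0.445 -0.053  1.195]
top mill [(0.86, [285.6, 187.7])]
top panel [(0.77, [307.9, 171.1])]
top main_grip [(0.79, [336.0, 169.3]), (0.46, [387.3, 137.5])]
top selector_grip [(0.85, [284.9, 182.0])]
top jar_tall_mid [(0.74, [219.9, 137.3])]
top jar_short_mid [(0.92, [453.7, 204.2]), (0.8, [394.7, 198.3]), (0.57, [413.5, 246.1])]
top gourd_bowl_mid [(0.57, [386.4, 139.0])]
[ 0.27643354 -0.61583737  0.20021725] [[ 9.12339873e-01  4.09433687e-01  1.07718328e-04]
 [ 4.09433698e-01 -9.12339868e-01 -1.15186523e-04]
 [ 5.11144826e-05  1.49192772e-04 -9.99999988e-01]] 0.8 0.08693808380564277
```

View pics/top0.png

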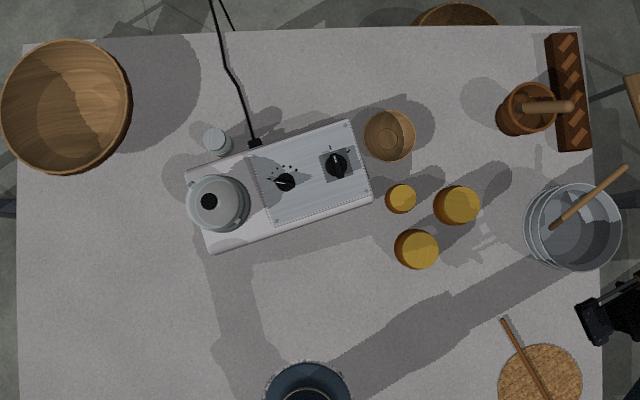

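View pics/side0.png

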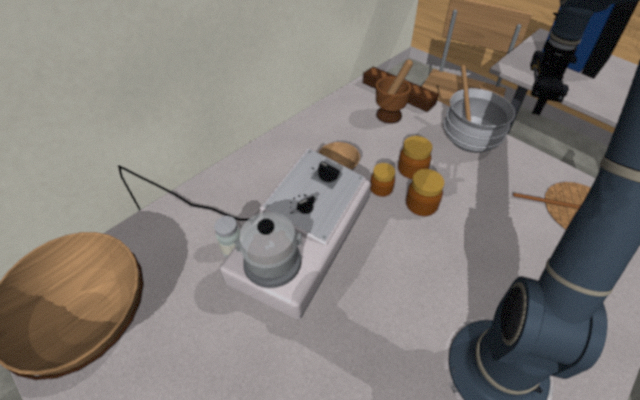

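```bash
python3 - <<'E'
from h import *
for n,a,b in [("mill",(304.9,233.9),(285.6,187.7)),("panel",(314.5,193),(307.9,171.1)),("main",(328.7,171.9),(336,169.3)),("sel",(302.5,203.9),(284.9,182)),("tall",(227,236.8),(219.9,137.3)),("bowl",(338.4,160.7),(386.4,139))]:
    X,e=tri([("side",a),("top",b)]);print(n,X.round(4),np.round(e,1))
for p in [(453.7,204.2),(394.7,198.3),(413.5,246.1)]:print(atz("top",p,.04).round(3))
E
```

```text
mill [0.5364 0.0414 0.0155] [0.1 0.1]
panel [ 0.5632 -0.0193  0.1063] [1.1 1.3]
main [ 0.5653 -0.0798  0.136 ] [0.5 0.6]
sel [0.5422 0.0352 0.1261] [1.  1.1]
tall [0.6614 0.1965 0.0384] [0.5 0.5]
bowl [ 0.6458 -0.2081  0.0365] [0.1 0.2]
[ 0.483 -0.364  0.04 ]
[ 0.501 -0.222  0.04 ]
[ 0.386 -0.263  0.04 ]
```

The small amber jar at (400,198) top is the smallest of the three (others at (457,205) and (417,249)). The main switch is at (336,166) on the square grey plate and the selector is at (285,182), with dots round it. The bowl is at (388,136), and a wooden mortar at (525,108) looks like it. Next I check the mill pose with a model overlay.

```bash
cat >> h.py <<'E'
c12,s12=np.cos(np.radians(12)),np.sin(np.radians(12))
def p2m(p): p=np.atleast_2d(p);return np.c_[p[:,0]*c12-p[:,2]*s12,p[:,1]-.06,.112+p[:,0]*s12+p[:,2]*c12]
def m2w(m,P):
    m=np.atleast_2d(m);x,y,a=P;return np.c_[x+m[:,0]*np.cos(a)-m[:,1]*np.sin(a),y+m[:,0]*np.sin(a)+m[:,1]*np.cos(a),m[:,2]]
GR=p2m([[0,-.06,.024],[0,.06,.024]])
PC=p2m([[sx*.0925,sy*.1225,0] for sx,sy in((1,1),(1,-1),(-1,-1),(-1,1))])
E
python3 - <<'E'
from h import *
from scipy.optimize import least_squares
obs=[("top",p2m([0,0,0])[0],(307.9,171.1)),("top",GR[0],(336,169.3)),("top",GR[1],(284.9,182)),("side",GR[0],(328.7,171.9)),("side",GR[1],(302.5,203.9)),("side",p2m([0,0,0])[0],(314.5,193)),("top",np.zeros(3),(285.6,187.7)),("side",np.zeros(3),(304.9,233.9))]
# panel corners by eye in top
obs+=[("top",PC[1],(350,119)),("top",PC[2],(372,198)),("top",PC[3],(271,228))]
f=lambda P:np.concatenate([proj(c,m2w(m,P))-np.array(p) for c,m,p in obs])
r=least_squares(f,[.54,.04,.25],loss="soft_l1");P=r.x;print(P,np.degrees(P[2]));print(f(P).reshape(-1,2).round(1).tolist())
for c,(x0,y0,x1,y1) in(("top",(180,105,380,260)),("side",(215,130,375,320))):
    im=cv2.imread(f"pics/{c}0.png")[y0:y1,x0:x1];k=4 if c=="top" else 3;im=cv2.resize(im,None,fx=k,fy=k,interpolation=cv2.INTER_CUBIC)
    d=lambda M:((proj(c,m2w(M,P))-[x0,y0]+.5)*k).astype(np.int32).reshape(-1,2)
    cv2.polylines(im,[d(PC)],True,(0,0,255),1)
    H=np.array([[sx*.105,y,.088] for sx,y in((1,.225),(1,-.185),(-1,-.185),(-1,.225))]);cv2.polylines(im,[d(H)],True,(255,0,0),1)
    for q in d(GR):cv2.circle(im,q.tolist(),3,(0,255,0),-1)
    t=np.linspace(0,6.28,40)
    for z in(.19,.227):cv2.polylines(im,[d(np.c_[.066*np.cos(t),.155+.066*np.sin(t),0*t+z])],True,(0,255,255),1)
    cv2.imwrite(f"pics/ov_{c}.png",im)
E
```

```text
[0.54246762 0.03783555 0.25817894] 14.792563580770869
[[1.2, 3.1], [-0.6, -1.7], [-1.6, 0.9], [-0.5, -0.3], [1.8, -1.1], [0.6, -0.7], [1.8, -2.1], [-0.3, 1.4], [0.0, 0.3], [-0.2, -0.3], [-2.0, -0.0]]
```

View pics/ov_top.png

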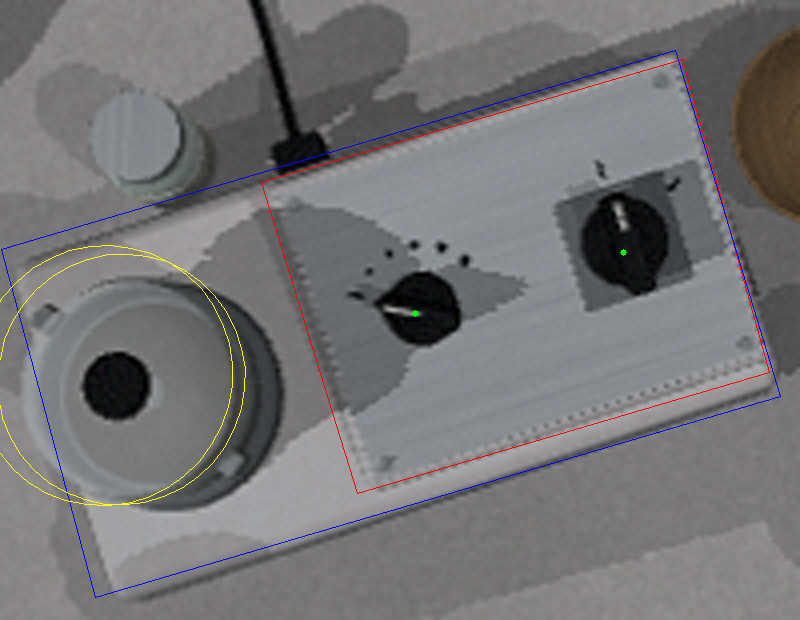

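View pics/ov_side.png

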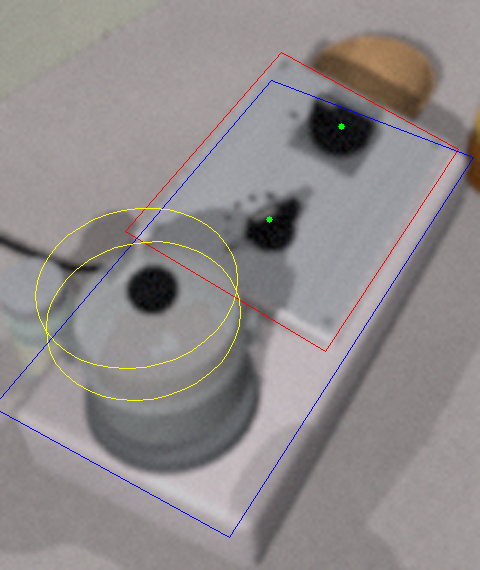

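The overlay is a few mm off: the main bar's middle is nearer (631,243) and the selector's (418,306) in the crop. I'll refine it with the dark silhouettes of both handles in both views.

```bash
cat > fit.py <<'E'
from h import *
from scipy.optimize import least_squares
P=np.array([.5465,.035,.258])
def sil(k,c,P,dz=0,al=None):
    y,r,L,W,zb,zt,a0=[(-.06,.025,.028,.008,.0095,.0385,0),(.06,.021,.022,.006,.007,.034,np.pi/3)][k]
    a=a0 if al is None else al
    t=np.linspace(0,2*np.pi,40);u=np.array([np.cos(a),np.sin(a)]);v=np.array([-u[1],u[0]])
    h1=[[r*np.cos(q),y+r*np.sin(q),z] for q in t for z in(0,zb)]
    h2=[[*(s*L*u+m*W*v+[0,y]),z] for s in(1,-1) for m in(1,-1) for z in(zb,zt)]
    M=np.zeros((400*4,640*4),np.uint8)
    for h in(h1,h2):
        q=proj(c,m2w(p2m(np.array(h)),P)+[0,0,dz]);q=cv2.convexHull(((q+.5)*4).astype(np.float32));cv2.fillConvexPoly(M,q.astype(np.int32),1)
    return M
def cen(M):
    m=cv2.moments(M,True);return np.array([m["m10"],m["m01"]])/m["m00"]/4-.5+.125,m["m00"]/16
def dark(im,c,k,P,th=62):
    g=im.max(2);w=cv2.dilate(sil(k,c,P),np.ones((25,25)))
    D=(cv2.resize(g,None,fx=4,fy=4,interpolation=cv2.INTER_LINEAR)<th).astype(np.uint8)*w
    n,l,s,_=cv2.connectedComponentsWithStats(D);D=(l==1+np.argmax(s[1:,4])).astype(np.uint8)
    return cv2.morphologyEx(D,cv2.MORPH_CLOSE,np.ones((13,13)))
E
python3 - <<'E'
from fit import *
I={c:cv2.imread(f"pics/{c}0.png") for c in("top","side")}
K=[(c,k) for c in I for k in(0,1)]
for it in range(2):
    O=[cen(dark(I[c],c,k,P)) for c,k in K]
    f=lambda Q:np.concatenate([cen(sil(k,c,Q[:3],Q[3]))[0]-o[0] for (c,k),o in zip(K,O)]+[[Q[3]*100]])
    r=least_squares(f,[*P,0],diff_step=1e-2,x_scale=[.01,.01,.05,.01]);P=r.x[:3];print(r.x,f(r.x).round(2))
print([(o[1],cen(sil(k,c,P))[1]) for (c,k),o in zip(K,O)])
print("grip",m2w(GR,P).round(4),np.degrees(P[2]))
E
```

```text
[0.54225067 0.03404161 0.29324408 0.        ] [ 0.06  0.53  0.5   0.27 -0.68 -0.16 -0.31 -0.33  0.  ]
[0.54225067 0.03404161 0.29324408 0.        ] [ 0.06  0.53  0.5   0.27 -0.68 -0.16 -0.31 -0.33  0.  ]
[(440.3125, 440.8125), (282.875, 298.375), (291.5, 388.625), (187.75, 284.0)]
grip [[ 0.5722 -0.0823  0.1355]
 [ 0.5375  0.0326  0.1355]] 16.801648422179017
```

>>> move_arm:
  series: "0 0 0.06 0.1; 0 0 0.12 0.25; 0.01 0.03 0.15 0.43; 0.03 0.06 0.15 0.61; 0.05 0.1 0.15 0.79; 0.07 0.14 0.15 0.97; 0.09 0.18 0.15 1.15; 0.115 0.22 0.15 1.33; 0.14 0.26 0.15 1.51; 0.165 0.3 0.15 1.69; 0.19 0.34 0.15 1.87; 0.215 0.38 0.15 2.05; 0.24 0.42 0.15 2.23; 0.26 0.46 0.15 2.41; 0.275 0.5 0.13 2.59; 0.29 0.52 0.11 2.77; 0.296 0.534 0.08 2.95; 0.296 0.534 0.05 3.0; 0.296 0.534 0.03 3.0; 0.296 0.534 0.02 3.0"
  grip: 0.2

```text
time: 3.3
tool_pos: [0.5719, -0.082, 0.2191]
eef_rot: [[-0.961, -0.276, -0.002], [-0.276, 0.961, 0.0], [0.001, 0.001, -1.0]]
ft_force: [0.7, -0.3, 0.2]
gripper_width: 0.0517
gripper_force: 0.0
```

>>> move_arm:
  series: "0 0 -0.025 0.005; 0 0 -0.045 0.005; 0 0 -0.06 0.005; 0 0 -0.07 0.005; 0 0 -0.077 0.005; 0 0 -0.077 0.005"

```text
time: 4.05
tool_pos: [0.5723, -0.0818, 0.1429]
eef_rot: [[-0.96, -0.281, -0.0], [-0.281, 0.96, 0.0], [0.0, 0.0, -1.0]]
ft_force: [1.1, 0.1, -0.4]
gripper_width: 0.0524
gripper_force: 0.0
```

```bash
python3 - <<'E'
from h import *
im=save("side","s1");print(bot.state()["ft_force"])
cv2.imwrite("pics/s1c.png",cv2.resize(im[110:260,230:430,::-1],None,fx=4,fy=4,interpolation=cv2.INTER_CUBIC))
E
```

```text
[0.97710941 0.4227445  0.35478747]
```

View pics/s1c.png

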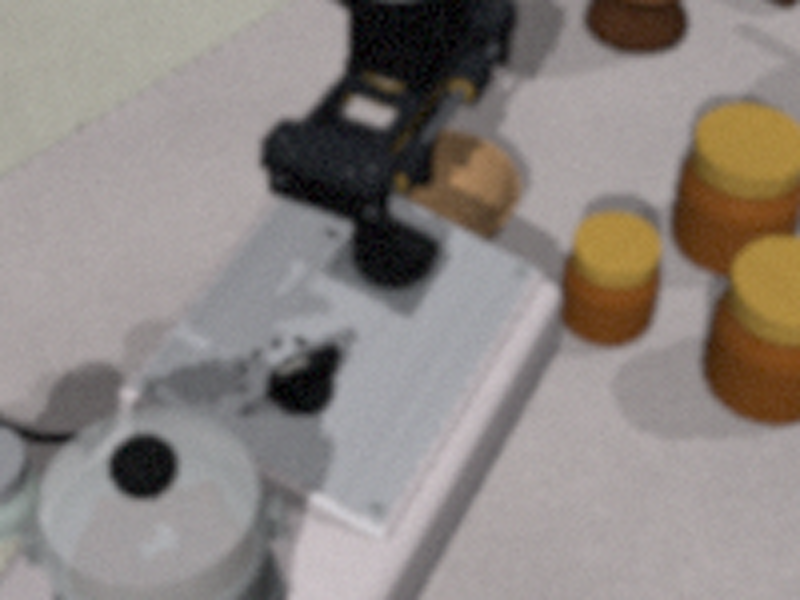

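The gripper stands over the main switch at (395,250) in the crop, clear of the cup at (140,480) and the jars on the right. I close now.

>>> move_arm:
  series: "0 0 0 0; 0 0 0 0; 0 0 0 0; 0 0 0 0; 0 0 0 0; 0 0 0 0"
  grip: -1
  grip_force: 25

```text
time: 4.85
tool_pos: [0.5724, -0.0819, 0.1432]
eef_rot: [[-0.96, -0.281, -0.0], [-0.281, 0.96, 0.0], [0.0, 0.0, -1.0]]
ft_force: [0.4, 0.6, -0.3]
gripper_width: 0.0031
gripper_force: 0.0
```

Width is 3 mm with no force, so the bar is not between the pads. I look again from both views.

```bash
python3 - <<'E'
from fit import *
a=save("side","s2");b=save("top","t2");s=bot.state();print(s["gripper_width"],s["tool_pos"],s["ft_force"])
P=np.array([.54225,.03404,.29324]);T=s["tool_pos"]-[0,0,.0]
tip=T+[0,0,-.014]
out=[]
for c,im,x0,y0 in(("side",a,280,120),("top",b,290,110)):
    k=6;r=cv2.resize(im[y0:y0+95,x0:x0+66,::-1],None,fx=k,fy=k,interpolation=cv2.INTER_CUBIC)
    for X,col in((tip,(0,0,255)),(m2w(GR,P)[0],(0,255,0)),(m2w(p2m([0,-.06,0]),P)[0],(255,255,0))):
        cv2.circle(r,tuple(((proj(c,X)-[x0,y0]+.5)*k).astype(int).tolist()),3,col,-1)
    out.append(r)
cv2.imwrite("pics/c2.png",np.hstack(out))
E
```

```text
0.0011581867897318358 [ 0.57235809 -0.08183216  0.14312204] [-0.56573006 -1.26330798 -0.21794341]
```

View pics/c2.png

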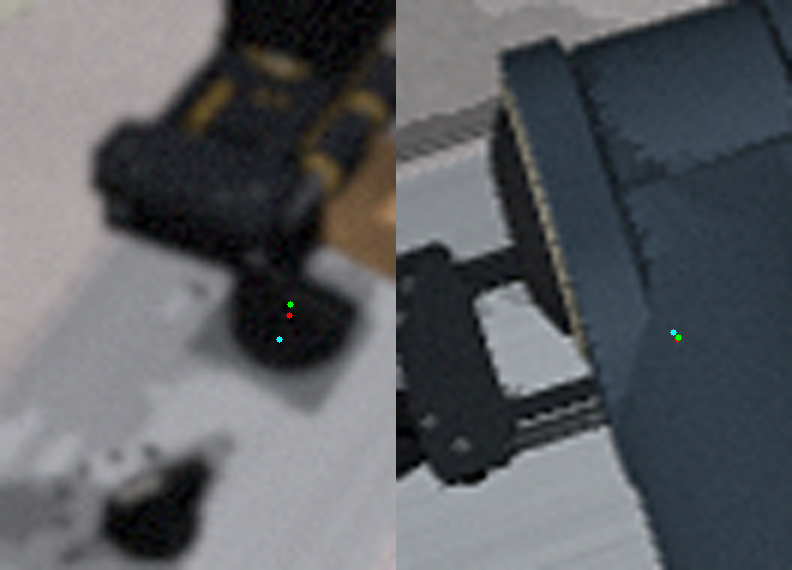

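```bash
python3 - <<'E'
from fit import *
T=np.array([.57236,-.08183,.14312]);a=np.radians(106.3);y=np.array([np.cos(a),np.sin(a),0]);x=np.array([-y[1],y[0],0])*-1
q=lambda X:((proj("side",X)-[280,120]+.5)*6).round(0).tolist()
for dz in(-.014,0,.02,.04,.056):print(dz,q(T+[0,0,dz]),q(T+y*.015+[0,0,dz]))
for s in(-1,1):print("body",s,q(T+s*.095*y+[0,0,.056]),q(T+s*.0375*x+.095*y+[0,0,.056]))
a0=cv2.imread("pics/s2.png");
# full re-fit incl. dz with proper steps, on initial pictures
I={c:cv2.imread(f"pics/{c}0.png") for c in("top","side")};K=[(c,k) for c in I for k in(0,1)]
P=np.array([.54225,.03404,.29324])
for th in (50,62,75,90):
    O=[cen(dark(I[c],c,k,P,th)) for c,k in K]
    f=lambda Q:np.concatenate([cen(sil(k,c,[Q[0]/100,Q[1]/100,Q[2]/10],Q[3]/100))[0]-o[0] for (c,k),o in zip(K,O)])
    r=least_squares(f,[54.2,3.4,2.93,.1],diff_step=[.005,.1,.02,2]);Q=r.x;print(th,Q.round(3),f(Q).round(2),[round(o[1]) for o in O],[round(cen(sil(k,c,P))[1]) for c,k in K])
E
```

```text
-0.014 [289.0, 316.0] [273.0, 338.0]
0 [289.0, 293.0] [273.0, 315.0]
0.02 [290.0, 258.0] [273.0, 280.0]
0.04 [290.0, 223.0] [274.0, 245.0]
0.056 [291.0, 194.0] [274.0, 216.0]
body -1 [389.0, 64.0] [266.0, 374.0]
body 1 [179.0, 342.0] [94.0, 310.0]
50 [54.244  3.399  2.911 -0.1  ] [ 0.11  0.54  0.47  0.23 -0.63  0.08 -0.42 -0.18] [418, 271, 266, 168] [441, 298, 389, 284]
62 [ 5.422e+01  3.408e+00  2.937e+00 -3.700e-02] [ 0.06  0.55  0.52  0.3  -0.76 -0.08 -0.33 -0.15] [440, 283, 292, 188] [441, 298, 389, 284]
75 [54.297  3.288  2.975 -0.165] [-0.8   0.85  1.14  0.01 -0.81 -0.16 -0.14 -0.26] [547, 295, 320, 209] [441, 298, 389, 284]
90 [54.302  3.347  3.033 -0.109] [-0.52  0.85  1.07  0.02 -0.92 -0.13 -0.22 -0.18] [615, 316, 370, 239] [441, 298, 389, 284]
```

```bash
python3 - <<'E'
from fit import *
o=[]
for n in("side0","s1","s2"):
    r=cv2.imread(f"pics/{n}.png")[125:195,305:349].astype(float)
    r=np.clip((r-5)*3.2,0,255).astype(np.uint8);o.append(cv2.resize(r,None,fx=6,fy=6,interpolation=cv2.INTER_CUBIC))
cv2.imwrite("pics/cmp.png",np.hstack(o))
E
```

```text
(no output)
```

View pics/cmp.png

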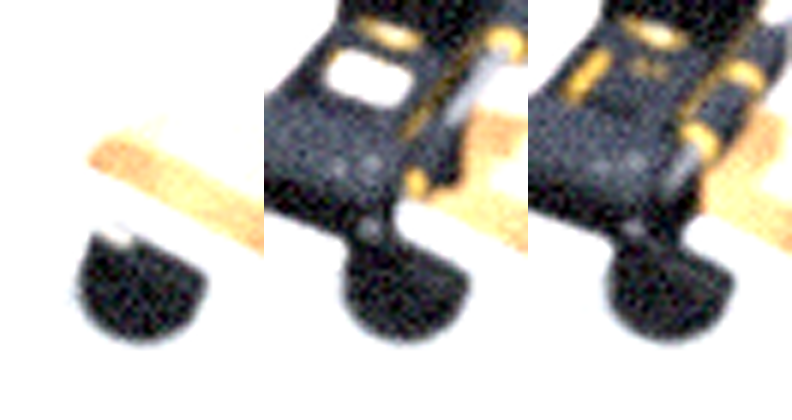

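>>> move_arm:
  series: "0 0 -0.002 0; 0 0 -0.004 0; 0 0 -0.005 0"

```text
time: 5.32
tool_pos: [0.5723, -0.0819, 0.1379]
eef_rot: [[-0.96, -0.281, -0.0], [-0.281, 0.96, 0.0], [0.0, 0.0, -1.0]]
ft_force: [-1.1, 0.3, 0.4]
gripper_width: 0.0004
gripper_force: 0.0
```

```bash
python3 - <<'E'
from h import *
print("start tcp",proj("top",np.array([.2764,-.6158,.2])),proj("side",np.array([.2764,-.6158,.2])),"body",proj("side",np.array([.2764,-.6158,.256])))
t=cv2.imread("pics/t2.png");a=cv2.imread("pics/top0.png");s=cv2.imread("pics/side0.png")
f=lambda i,x,y:cv2.resize(np.clip(i[y:y+100,x:x+88].astype(float)*2,0,255).astype(np.uint8),(264,300),interpolation=cv2.INTER_CUBIC)
T=np.array([.5723,-.0819,.143]);print("now",proj("top",T),proj("side",T))
cv2.imwrite("pics/g.png",np.hstack([f(a,552,265),f(s,505,40),f(t,300,110)]))
for n in("side","top"):print(n,[ (round(r["conf"],2),np.round(r["point"],1)) for q in("main_grip",) for r in spot_point(n,q)])
E
```

```text
start tcp [593.99795399 295.1452644 ] [531.39823332 110.00159427] body [539.09141049  93.32065515]
now [336.55057405 165.31842139] [327.76073996 168.2837115 ]
side [(0.55, array([325.6, 169.7]))]
top []
```

View pics/g.png

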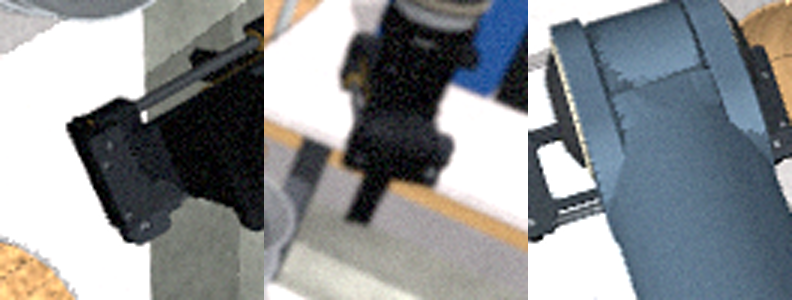

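```bash
python3 - <<'E'
from h import *
T=np.array([.2764,-.6158,.2]);x=np.array([.912,.409,0]);y=np.array([.409,-.912,0])
for s in(-1,1):
  for dz in(-.014,.056):print(s,dz,proj("side",T+s*.051*y+[0,0,dz]).round(1),proj("top",T+s*.051*y+[0,0,dz]).round(1))
print("bodyends",[proj("side",T+s*.095*y+q*.0375*x+[0,0,.056]).round(0).tolist() for s in(-1,1) for q in(-1,1)])
print("bodyends top",[proj("top",T+s*.095*y+q*.0375*x+[0,0,.056]).round(0).tolist() for s in(-1,1) for q in(-1,1)])
s=bot.state();T=s["tool_pos"];print(T,s["ft_force"],s["gripper_width"])
# finger now, closed
E
```

```text
-1 -0.014 [530.1 124.2] [570.4 305.2]
-1 0.056 [540.1 103.3] [587.6 310.8]
1 -0.014 [529.  104.4] [610.3 283.3]
1 0.056 [538.1  84. ] [629.7 287.2]
bodyends [[556.0, 116.0], [526.0, 109.0], [550.0, 79.0], [524.0, 74.0]]
bodyends top [[577.0, 338.0], [561.0, 304.0], [655.0, 294.0], [640.0, 261.0]]
[ 0.57227448 -0.08185945  0.13797767] [ 0.02163583 -0.74414618  0.72754662] 0.0004466710194821072
```

```bash
python3 - <<'E'
from h import *
print(tri([("side",(534,94)),("top",(575,306))]),"pred xy .272 -.514")
print(tri([("side",(563,101)),("top",(595,345))]),"pred xy .203 -.544")
T=np.array([.2764,-.6158,.2]);y=np.array([.409,-.912,0])
for z in(-.014,.01,.02,.03,.04,.05):print(z,proj("side",T-.051*y+[0,0,z]).round(1),proj("side",T-.051*y+[0,0,z]+.0095*np.array([.912,.409,0])).round(1))
E
```

```text
(array([ 0.2730204 , -0.52185522,  0.29857652]), [np.float64(0.7649208496991468), np.float64(0.9885680395612516)]) pred xy .272 -.514
(array([ 0.20180397, -0.55805697,  0.29635733]), [np.float64(1.8902912021635836), np.float64(2.400545525283119)]) pred xy .203 -.544
-0.014 [530.1 124.2] [526.7 123.5]
0.01 [533.4 117.3] [529.9 116.5]
0.02 [534.9 114.3] [531.3 113.6]
0.03 [536.3 111.3] [532.7 110.6]
0.04 [537.7 108.3] [534.2 107.5]
0.05 [539.2 105.2] [535.6 104.4]
```

Both views put the gripper's body and fingertips about 37 mm higher than the reading implies, with xy matching. So the fingers closed above the bar. I open and go lower, watching the force.

>>> move_arm:
  series: "0 0 0 0; 0 0 0 0; 0 0 0 0; 0 0 0 0; 0 0 -0.005 0; 0 0 -0.01 0; 0 0 -0.015 0; 0 0 -0.018 0; 0 0 -0.021 0; 0 0 -0.024 0"
  grip: 0.1

```text
time: 6.68
tool_pos: [0.5724, -0.0818, 0.114]
eef_rot: [[-0.96, -0.281, 0.0], [-0.281, 0.96, 0.0], [-0.0, 0.0, -1.0]]
ft_force: [0.0, 0.0, -0.8]
gripper_width: 0.048
gripper_force: 0.0
```

>>> move_arm:
  series: "0 0 0 0; 0 0 0 0; 0 0 0 0; 0 0 0 0; 0 0 0 0; 0 0 0 0"
  grip: -1
  grip_force: 20

```text
time: 7.42
tool_pos: [0.573, -0.0837, 0.1143]
eef_rot: [[-0.96, -0.28, 0.001], [-0.28, 0.96, -0.002], [-0.0, -0.002, -1.0]]
ft_force: [2.5, -5.1, -0.3]
gripper_width: 0.016
gripper_force: 20.0
```

Bar gripped (16.0 mm). Now turning clockwise.

>>> move_arm:
  series: "0.0006 -0.002 0 -0.1; 0.0006 -0.002 0 -0.22; 0.0006 -0.002 0 -0.34; 0.0006 -0.002 0 -0.46; 0.0006 -0.002 0 -0.58; 0.0006 -0.002 0 -0.7; 0.0006 -0.002 0 -0.82; 0.0006 -0.002 0 -0.94; 0.0006 -0.002 0 -1.02; 0.0006 -0.002 0 -1.07; 0.0006 -0.002 0 -1.07"
  grip_force: 30

```text
time: 8.8
tool_pos: [0.5726, -0.0847, 0.1141]
eef_rot: [[-0.708, 0.706, -0.001], [0.706, 0.708, -0.001], [-0.0, -0.001, -1.0]]
ft_force: [-1.5, -5.7, 1.0]
gripper_width: 0.0166
gripper_force: 31.0
```

```bash
python3 - <<'E'
from h import *
s=bot.state()
for k in("tool_pos","ft_force","torque","gripper_width","gripper_force","time"):print(k,np.round(s[k],4))
r=s["eef_rot"];print(np.degrees(np.arctan2(r[1,1],r[0,1])))
E
```

```text
tool_pos [ 0.5726 -0.0847  0.1141]
ft_force [-1.539  -5.7144  1.0231]
torque [-0.6425 -0.0355  0.4515]
gripper_width 0.0166
gripper_force 31.0106
time 8.8
45.09174940198267
```

Turned 61°, with a 0.45 N m reaction from the end stop. I release, lift, close the fingers as a peg, and work out the push path for the selector. A full grip there would swing the gripper body into the cup.

>>> move_arm:
  series: "0 0 0 0; 0 0 0 0; 0 0 0 0; 0 0 0 0; 0 0 0.03 0; 0 0 0.07 0; 0 0 0.09 0; 0 0 0.09 0"
  grip: 0

```text
time: 9.8
tool_pos: [0.5741, -0.0835, 0.2058]
eef_rot: [[-0.708, 0.707, 0.004], [0.707, 0.708, -0.0], [-0.003, 0.002, -1.0]]
ft_force: [0.3, -0.7, -0.9]
gripper_width: 0.0436
gripper_force: 0.0
```

```bash
cat > plan.py <<'E'
from fit import *
from scipy.optimize import brentq
A=.2932
MAIN=np.array([.5719,-.0840]); OFF=.036   # real tip z = reading -.014+OFF
g0=m2w(GR,[0,0,A]);P=np.r_[MAIN-g0[0,:2],A]
def tail(b,tipz):
    u=np.array([np.cos(b),np.sin(b)]);v=np.array([-u[1],u[0]])
    q=np.array([[*(-.022*u-.006*v+[0,.06]),z] for z in np.linspace(.007,.034,28)])
    w=m2w(p2m(q),P);return w[w[:,2]>tipz]
def gap(b,C,th,h,tipz):   # th world angle of tool y axis(face direction)
    v=np.array([-np.sin(th),np.cos(th)]);return ((tail(b,tipz)[:,:2]-C)@v).min()-h
def center(b,h,tipz,lead=np.radians(10)):
    th=b+A-lead;u=np.array([np.cos(th),np.sin(th)]);v=np.array([-u[1],u[0]])
    q=tail(b,tipz);p=q[np.argmin(q[:,:2]@v)][:2]
    return p+.007*u-h*v,th
def bar(C,th,h,tipz): return brentq(lambda b:gap(b,C,th,h,tipz),np.radians(-60),np.radians(80))
E
python3 - <<'E'
from plan import *
s=bot.state();r=s["eef_rot"];print(s["tool_pos"],np.degrees(np.arctan2(r[1,1],r[0,1])),s["ft_force"])
print(P,m2w(GR,P))
for c in("side","top"):
    im=save(c,"a_"+c)
    for k in(0,1):
        D=dark(im[:,:,::-1],c,k,P)
        best=max((np.sum(D&sil(k,c,P,0,a))/np.sum(D|sil(k,c,P,0,a)),np.degrees(a)) for a in np.radians(np.arange(-100,100,4)))
        print(c,k,best)
for d in(0,24,48,72):
    for h in(.01,.02):
        C,th=center(np.radians(60-d),h,.128);print(d,h,C.round(4),np.degrees(th).round(1))
E
```

```text
[ 0.57411174 -0.08354346  0.20579553] 45.04351337345193 [ 0.34436962 -0.67618932 -0.86677374]
[0.54199488 0.03232103 0.2932    ] [[ 0.5719     -0.084       0.13547554]
 [ 0.53721794  0.03087887  0.13547554]]
side 0 (np.float64(0.7195787097987587), np.float64(-64.0))
side 1 (np.float64(0.6580193999548838), np.float64(72.0))
top 0 (np.float64(0.0), np.float64(96.00000000000001))
top 1 (np.float64(0.8427710843373494), np.float64(56.0))
0 0.01 [0.5513 0.011 ] 66.8
0 0.02 [0.5605 0.007 ] 66.8
24 0.01 [0.5417 0.0075] 42.8
24 0.02 [5.485e-01 1.000e-04] 42.8
48 0.01 [0.5317 0.0081] 18.8
48 0.02 [ 0.5349 -0.0013] 18.8
72 0.01 [0.5203 0.012 ] -5.2
72 0.02 [0.5194 0.0021] -5.2
```

>>> move_arm:
  series: "0 0.03 0 0.12; -0.004 0.06 0 0.25; -0.008 0.089 0 0.38; -0.008 0.089 0 0.38; -0.008 0.089 -0.03 0.38; -0.008 0.089 -0.06 0.38; -0.008 0.089 -0.08 0.38; -0.008 0.089 -0.09 0.38; -0.008 0.089 -0.097 0.38; -0.008 0.089 -0.097 0.38"
  grip: -1
  grip_force: 30

```text
time: 11.15
tool_pos: [0.565, 0.0049, 0.107]
eef_rot: [[-0.919, 0.394, -0.0], [0.394, 0.919, -0.0], [0.0, -0.0, -1.0]]
ft_force: [0.5, 0.4, 1.2]
gripper_width: 0.0006
gripper_force: 0.0
```

```bash
python3 - <<'E'
from plan import *
s=bot.state();r=s["eef_rot"];print(s["tool_pos"],np.degrees(np.arctan2(r[1,1],r[0,1])),s["ft_force"],s["torque"],s["gripper_width"],s["time"])
im=save("side","b");
r=np.clip(im[150:250,260:360,::-1].astype(float)*1.8,0,255).astype(np.uint8)
cv2.imwrite("pics/bc.png",cv2.resize(r,None,fx=6,fy=6,interpolation=cv2.INTER_CUBIC))
E
```

```text
[0.56503192 0.00485556 0.10704422] 66.77191119477385 [0.45799226 0.44155332 1.24107071] [ 0.11634581 -0.12378249 -0.00482836] 0.0005853524772063288 11.15
```

View pics/bc.png

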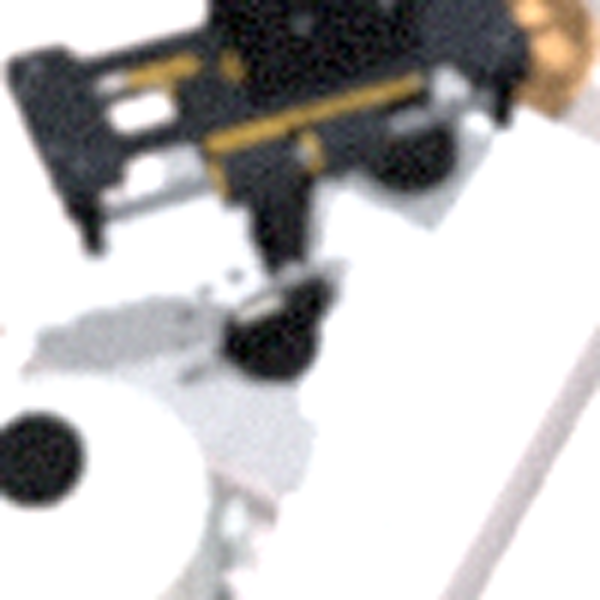

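The closed fingers stand behind and right of the selector bar, at (280,230) in the crop, clear of the cup. I approach until contact.

>>> move_arm:
  series: "-0.0046 0.002 0 0; -0.0074 0.0032 0 0; -0.0092 0.0039 0 0; -0.011 0.0047 0 0; -0.011 0.0047 0 0"

```text
time: 11.82
tool_pos: [0.5539, 0.0099, 0.1072]
eef_rot: [[-0.919, 0.394, 0.0], [0.394, 0.919, 0.0], [-0.0, 0.0, -1.0]]
ft_force: [0.0, -0.9, 0.7]
gripper_width: 0.0004
gripper_force: 0.0
```

>>> move_arm:
  series: "-0.0009 0.0004 0 0; -0.0018 0.0008 0 0; -0.0018 0.0008 0 0"

```text
time: 12.2
tool_pos: [0.5524, 0.0106, 0.1072]
eef_rot: [[-0.919, 0.394, 0.0], [0.394, 0.919, 0.0], [-0.0, 0.0, -1.0]]
ft_force: [1.1, 0.1, -0.5]
gripper_width: 0.0005
gripper_force: 0.3
```

>>> move_arm:
  series: "-0.0009 0.0004 0 0; -0.0009 0.0004 0 0"

```text
time: 12.45
tool_pos: [0.552, 0.0107, 0.1073]
eef_rot: [[-0.919, 0.394, 0.002], [0.394, 0.919, -0.0], [-0.001, 0.0, -1.0]]
ft_force: [2.0, -1.0, -1.6]
gripper_width: 0.0008
gripper_force: 1.3
```

>>> move_arm:
  series: "-0.0009 0.0004 0 0; -0.0009 0.0004 0 0"

```text
time: 12.7
tool_pos: [0.5518, 0.0109, 0.1074]
eef_rot: [[-0.919, 0.394, 0.003], [0.394, 0.919, -0.0], [-0.003, 0.001, -1.0]]
ft_force: [5.4, -2.4, -3.0]
gripper_width: 0.0003
gripper_force: 2.4
```

>>> move_arm:
  series: "-0.0009 0.0004 0 0; -0.0009 0.0004 0 0"

```text
time: 12.95
tool_pos: [0.5514, 0.011, 0.1074]
eef_rot: [[-0.919, 0.394, 0.004], [0.394, 0.919, -0.0], [-0.004, 0.001, -1.0]]
ft_force: [5.9, -2.8, -3.5]
gripper_width: 0.0004
gripper_force: 3.0
```

```bash
cat >> plan.py <<'E'
H=.0107
def est():
    s=bot.state();r=s["eef_rot"];th=np.arctan2(r[1,1],r[0,1]);v=np.array([-np.sin(th),np.cos(th)])
    b=bar(s["tool_pos"][:2],th,H,.129);F=-s["ft_force"][:2]@v
    print("t",round(s["time"],2),"sel rad",round(np.radians(60)-b,3),"F",round(F,1),"yaw",round(np.degrees(th),1),np.round(s["tool_pos"],4),np.round(s["ft_force"],1))
def cmd(d,defl,C0,th0):
    C,th=center(np.radians(60-d),H,.129);C=C+defl*np.array([-np.sin(th),np.cos(th)])
    return *(C-C0).round(4),round(th-np.radians(th0),3)
E
python3 - <<'E'
from plan import *
est()
for d in list(range(4,68,4))+[66,68,70,72,74,76]:print(d,cmd(d,.0022,np.array([.5495,.0117]),66.8))
E
```

```text
t 12.95 sel rad 0.024 F 6.5 yaw 66.8 [0.5514 0.011  0.1074] [ 5.9 -2.8 -3.5]
4 (np.float64(-0.0011), np.float64(-0.0009), np.float64(-0.07))
8 (np.float64(-0.0028), np.float64(-0.0016), np.float64(-0.14))
12 (np.float64(-0.0042), np.float64(-0.0022), np.float64(-0.209))
16 (np.float64(-0.0057), np.float64(-0.0026), np.float64(-0.279))
20 (np.float64(-0.0075), np.float64(-0.003), np.float64(-0.349))
24 (np.float64(-0.009), np.float64(-0.0032), np.float64(-0.419))
28 (np.float64(-0.0106), np.float64(-0.0033), np.float64(-0.489))
32 (np.float64(-0.0121), np.float64(-0.0033), np.float64(-0.559))
36 (np.float64(-0.0139), np.float64(-0.0032), np.float64(-0.628))
40 (np.float64(-0.0154), np.float64(-0.003), np.float64(-0.698))
44 (np.float64(-0.017), np.float64(-0.0027), np.float64(-0.768))
48 (np.float64(-0.0185), np.float64(-0.0022), np.float64(-0.838))
52 (np.float64(-0.0223), np.float64(-0.0024), np.float64(-0.908))
56 (np.float64(-0.0238), np.float64(-0.0017), np.float64(-0.977))
60 (np.float64(-0.0252), np.float64(-0.001), np.float64(-1.047))
64 (np.float64(-0.0265), np.float64(-0.0002), np.float64(-1.117))
66 (np.float64(-0.0272), np.float64(0.0003), np.float64(-1.152))
68 (np.float64(-0.0278), np.float64(0.0008), np.float64(-1.187))
70 (np.float64(-0.0284), np.float64(0.0013), np.float64(-1.222))
72 (np.float64(-0.029), np.float64(0.0018), np.float64(-1.257))
74 (np.float64(-0.0296), np.float64(0.0023), np.float64(-1.292))
76 (np.float64(-0.0302), np.float64(0.0029), np.float64(-1.326))
```

>>> move_arm:
  series: "-0.0011 -0.0009 0 -0.07; -0.0028 -0.0016 0 -0.14; -0.0042 -0.0022 0 -0.21; -0.0057 -0.0026 0 -0.28; -0.0075 -0.003 0 -0.35; -0.009 -0.0032 0 -0.42; -0.009 -0.0032 0 -0.42"

```text
time: 13.82
tool_pos: [0.5416, 0.0071, 0.1071]
eef_rot: [[-0.678, 0.735, 0.002], [0.735, 0.678, -0.001], [-0.003, 0.001, -1.0]]
ft_force: [5.3, -2.8, -4.2]
gripper_width: 0.0006
gripper_force: 2.8
```

```bash
python3 -c "
from plan import *
est()"
```

```text
t 13.82 sel rad 0.441 F 5.7 yaw 42.7 [0.5416 0.0071 0.1071] [ 5.3 -2.8 -4.2]
```

>>> move_arm:
  series: "-0.0016 -0.0001 0 -0.07; -0.0031 -0.0001 0 -0.14; -0.0049 0 0 -0.21; -0.0064 0.0002 0 -0.28; -0.008 0.0005 0 -0.35; -0.0095 0.001 0 -0.42; -0.0095 0.001 0 -0.42"

```text
time: 14.7
tool_pos: [0.5312, 0.0075, 0.1068]
eef_rot: [[-0.319, 0.948, 0.0], [0.948, 0.319, -0.002], [-0.002, -0.0, -1.0]]
ft_force: [3.9, -4.7, -4.2]
gripper_width: 0.0007
gripper_force: 2.9
```

```bash
python3 -c "
from plan import *
est()"
```

```text
t 14.7 sel rad 0.853 F 5.6 yaw 18.6 [0.5312 0.0075 0.1068] [ 3.9 -4.7 -4.2]
```

Second stop as modelled. On to just before the third (68°).

>>> move_arm:
  series: "-0.003 0 0 -0.07; -0.0053 0.0005 0 -0.14; -0.0067 0.0012 0 -0.21; -0.008 0.002 0 -0.28; -0.0087 0.0025 0 -0.315; -0.0093 0.003 0 -0.35; -0.0093 0.003 0 -0.35"

```text
time: 15.58
tool_pos: [0.5215, 0.0119, 0.1071]
eef_rot: [[0.024, 1.0, -0.0], [1.0, -0.024, -0.001], [-0.001, -0.0, -1.0]]
ft_force: [3.1, -4.0, -0.8]
gripper_width: 0.0007
gripper_force: 2.2
```

```bash
python3 -c "
from plan import *
est()"
```

```text
t 15.57 sel rad 1.267 F 3.9 yaw -1.4 [0.5215 0.0119 0.1071] [ 3.1 -4.  -0.8]
```

>>> move_arm:
  series: "0 0.0003 0 0; 0 0.0005 0 0; 0 0.0005 0 0; 0 0.0005 0 0"

```text
time: 16.08
tool_pos: [0.5214, 0.0123, 0.1071]
eef_rot: [[0.024, 1.0, -0.001], [1.0, -0.024, -0.001], [-0.001, -0.001, -1.0]]
ft_force: [1.1, -5.6, -0.7]
gripper_width: 0.0
gripper_force: 2.5
```

```bash
python3 -c "
from plan import *
est()
im=save('side','f');o=[cv2.resize(np.clip(im[150:240,265:365,::-1].astype(float)*1.8,0,255).astype(np.uint8),None,fx=5,fy=5,interpolation=cv2.INTER_CUBIC)]
x0,y0=265,150
est()
for a,c in((-12,(0,255,0)),):
    a=np.radians(a);u=np.array([np.cos(a),np.sin(a)]);q=np.array([[*(s*.022*u+[0,.06]),.034] for s in(-1,1)])
    l=((proj('side',m2w(p2m(q),P))-[x0,y0]+.5)*5).astype(int);cv2.line(o[0],l[0].tolist(),l[1].tolist(),c,1)
cv2.imwrite('pics/fc.png',o[0])"
```

```text
t 16.07 sel rad 1.283 F 5.5 yaw -1.4 [0.5214 0.0123 0.1071] [ 1.1 -5.6 -0.7]
t 16.12 sel rad 1.284 F 5.3 yaw -1.4 [0.5214 0.0123 0.1071] [ 1.8 -5.4 -0.7]
```

View pics/fc.png

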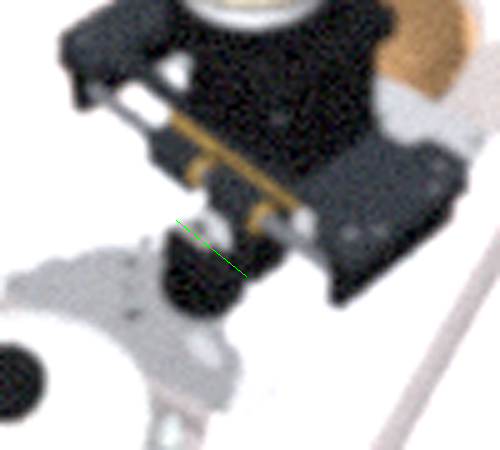

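The picture shows the bar under the green third-stop line, with the finger pressing its front end and the cup untouched. The force of 5.5 N matches the values at stops one and two (5.7 and 5.6 N). I hold briefly, then hand in.

>>> move_arm:
  series: "0 0 0 0; 0 0 0 0; 0 0 0 0; 0 0 0 0"

```text
time: 16.62
tool_pos: [0.5214, 0.0123, 0.1071]
eef_rot: [[0.024, 1.0, -0.001], [1.0, -0.024, -0.001], [-0.001, -0.001, -1.0]]
ft_force: [2.1, -5.3, -0.7]
gripper_width: 0.0007
gripper_force: 2.5
```

```bash
python3 -c "
from plan import *
est();print(bot.sign_off())"
```

```text
t 16.62 sel rad 1.283 F 5.3 yaw -1.4 [0.5214 0.0123 0.1071] [ 2.1 -5.3 -0.7]
the job is handed in; nothing more can be done
None
```

I handed the job in at 16.6 s with the main switch on and the selector at its third stop (estimated 1.28 rad), held by the closed fingers pressing on the bar with about 5 N rather than gripping it, because a full grip could have swung the gripper body into the cup; the arm was kept clear of the jars and the bowl, and no verdict came back.

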